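# Pack the last paint jar and latch the crate's retaining bar

## Robot

A 6-joint arm with a two-finger parallel gripper is mounted at the origin on the work surface. World frame = base frame: x ahead of the robot, y to its left, z up, the work surface at z = 0. Lengths are in mm, angles in rad, forces in N, time in s.
With the tool pointing down it reaches from about 300 to 950 mm from the base axis. Payload 3.1 kg.
Tool frame: the origin (TCP) lies between the finger pads; the fingertips stand 8 mm ahead of it and the grasp point (between the pads) lies 11 mm behind it; z points along the fingers, y is the line along which they close (so a half turn about z gives the same grasp; the last joint's range is limited). The gripper opens to 85 mm and grips with 20 to 120 N. Pads are 22 mm wide; open, the fingers measure 114 mm over their backs; the gripper's body (76 mm by 85 mm) begins 54 mm behind the grasp point. The pads swing forward as they close: fully open they stand 13 mm farther back than shut.
Start: joints at [1.133, 0.308, 1.634, -0, 1.2, -0.07], TCP at [224.753, 583.197, 239.272] pointing down, gripper open.
Joint ranges: [-3.06, 3.06], [-0.79, 1.96], [0.05, 2.63], [-1.19, 4.34], [0.05, 2.64], [-2.94, 2.94]. Speed limits (rad/s): [2.79, 2.79, 3.14, 3.14, 3.14, 3.14].

## Interface

Orientations are given as a unit quaternion [x, y, z, w].
In Python, from workcell import ctrl gives the robot as it stands. The module is installed in compiled form; this text tells all that it offers.
- The arm moves only by the shell command python3 -m creep 'ROWS'. ROWS is a JSON object of lists of equal length, an entry for each row: "translation": the shift along the tool's x, y, z normalised to -1 to 1, where 1 is 15 cm, a list of three; "dr": the turn, a rotation vector about the tool's x, y, z normalised to -1 to 1, where 1 is 90 degrees, a list of three; "fingers": the opening, from 0 (shut) to 1 (fully open). A call has 1 to 12 rows; each row is the pose to reach, as a shift and turn from the pose commanded when the call began, along the tool's axes at that moment; what a row does not reach only later rows make up. A row lasts 1/12 s, in which the tool goes at most 41.7 mm and 7.16 degrees, less where a joint would pass 70% of its speed; a pose out of reach is approached as far as the arm can. A call with a number of a shift or a turn outside -1 to 1 is refused whole. A call with a gripper value outside its range is refused whole. The fingers move at their own pace and stop on an object; the grip force is fixed at half the most. Time passes only in rows, so rows that repeat a pose let the fingers close. It gives the time, the measured TCP pose, the force, the opening and the grip force at its end, in the units of the state.
- ctrl.state(): the state, without advancing time (a new reading comes with each control period).
- ctrl.grab_frame(name): name is "side" or "top"; returns the picture (420x560x3 uint8, red, green, blue); there is no depth.
- ctrl.camera_params(name): a dict with "intrinsics" (3x3 intrinsics, pixels), "R" (3x3) and "t" (3): a world point X has camera coordinates R X + t. Camera axes: x right, y down, z forward; pixel columns grow to the right and rows downward; lengths in mm; the calibration is good to about 2 mm. A picture is of the moment at which its call begins. camera_params takes no time and is no camera call.
- ctrl.hand_in(): hands the job in; it is judged then, once.
The state is a dict: "time_s": time; "qpos": joint angles; "joint_vel": joint speeds; "tau": joint torques, N m; "position": TCP position; "tool_rot": TCP orientation; "contact_force": force on the tool from outside, world axes, zero at the start; "moment": the same for the moment, N m; "gripper_width": finger opening in mm; "grip_force": force on a finger pad.
Only numpy, scipy, OpenCV 4.12 (cv2) and the standard library are available. Lean on these libraries where they do the work, as an engineer would, in place of code of your own. Each camera call takes 0.05 s, during which the arm holds its last target. There are 200 camera calls.

## Task

Lift the purple paint jar out of the terracotta dish and set it down, without dropping it, upright in the empty slot of the wooden crate, marked with a purple dot. Then swing the crate's retaining bar over the jars and down until it rests fully home in its forked catch, and let go. Leave the other jars standing where they are, and do not disturb the can, bottle, mug or brush.

Things in the scene. Friction and masses are not known exactly. Their poses are not given: they have to be found in the camera images.
- jar_purple: The purple paint jar, closed cylinder 38 mm in diameter and 70 mm tall, the colour of its name with a thin white band; origin at the centre of its underside. It starts standing in the terracotta dish with two other jars; about 60 to 130 g.
- jar_yellow: The yellow paint jar, closed cylinder 38 mm in diameter and 70 mm tall, the colour of its name with a thin white band; origin at the centre of its underside. Stands in the dish; leave it there.
- jar_green: The green paint jar, closed cylinder 38 mm in diameter and 70 mm tall, the colour of its name with a thin white band; origin at the centre of its underside. Stands in the dish; leave it there.
- jar_red: The red paint jar, closed cylinder 38 mm in diameter and 70 mm tall, the colour of its name with a thin white band; origin at the centre of its underside. Stands in a slot of the crate; leave it there.
- jar_blue: The blue paint jar, closed cylinder 38 mm in diameter and 70 mm tall, the colour of its name with a thin white band; origin at the centre of its underside. Stands in a slot of the crate; leave it there.
- dish: Round terracotta dish, heavy, does not move: 192 mm across at the rim, inner floor 6 mm and rim 34 mm above the table, inner floor radius 82 mm. Origin at the centre of its underside, on the table.
- crate: Low wooden crate fixed to the table, 66 mm (its x) by 170 mm (its y), floor 8 mm and walls 30 mm above the table; origin on the table under its centre. Three slots in a row along its y, centres at y = -52, 0, +52 mm, each 50 mm (x) by 46 mm (y); one is empty. At its +y end a hinge post 98 mm high, 30 mm wide (x).
- catch (a point): Top of the steel forked catch at the crate's -y end (crate x = 0, y = -93 mm), 98 mm above the table; the fork is 24 mm wide (x) and 12 mm deep (y). The bar rests between its prongs, 10 mm below this point.
- dot: Flat purple dot, 34 mm in diameter, on the floor of the empty slot; origin at its centre on the slot floor, 8 mm above the table.
- bar (a joint): Angle of the crate's retaining bar, a flat aluminium bar (12 by 6 mm) hinged on the crate's hinge post: 0 = lying level over the jars and down in the forked catch; about 1.57 = straight up; more = leaning outwards, away from the crate. Stiff: it stays where it is left and takes about 1 N at its end to move. Closed, it clears seated jars by 7 mm.
- bar_hinge (a point): Point on the bar's hinge axis, 88 mm above the table, at crate x = 0, y = +102 mm. The axis is level, along the crate's x.
- bar_handle (a point): Centre of the red round cross-handle at the bar's free end, 227 mm from the hinge axis. It is 12 mm thick, 100 mm long, parallel to the hinge axis, reaching 50 mm to both sides of the bar; closed, it lies at crate y = -125 mm, 88 mm above the table, outside the catch.
- can: Green drinks can, 66 mm in diameter, 122 mm tall, standing; origin at the centre of its underside. Bystander.
- bottle: White plastic bottle with a blue cap, 56 mm in diameter, 150 mm tall, standing behind the crate; origin at the centre of its underside. Bystander.
- mug: Blue mug, 76 mm in diameter, 85 mm tall, standing near the robot; origin at the centre of its underside. Bystander.
- brush: Broad flat brush with a wooden handle, 190 mm long, lying behind the crate; origin under its middle. Bystander.
There are look-alikes about, which are no part of the job. Of the things shaped like the jar_purple, the purple one is meant.

How it is judged:
By the outcome, as a careful person would: the job done as asked, in the order asked, and still so for the second after the job is handed in, with the robot touching nothing.
It also fails if it takes over 64 s, if anything falls off the work surface, if the arm or the gripper's body presses on something with over 40 N, if the wrist force passes 120 N, or if a joint passes its speed limit or range.

## Working session

There is one attempt and no reset: what is moved stays moved. The work goes in short steps, Python scripts to look and compute and a shell command to move; the robot and the scene stay as the last step left them, time stands still between calls to the robot, and variables do not carry over. Pictures are saved under pics/ and viewed, at most 10 in all, crops included, and the job is handed in when it is done.

```bash
mkdir -p pics; cat > h.py <<'E'
import numpy as np, cv2
from workcell import ctrl
def grab(n,f=None):
    im=ctrl.grab_frame(n)
    if f: cv2.imwrite('pics/'+f,cv2.cvtColor(im,cv2.COLOR_RGB2BGR))
    return im
def ray(n,u,v,z):
    c=ctrl.camera_params(n);K,R,t=map(np.array,(c['intrinsics'],c['R'],c['t']))
    o=-R.T@t; d=R.T@np.linalg.solve(K,[u,v,1.]); return o+d*(z-o[2])/d[2]
def proj(n,X):
    c=ctrl.camera_params(n);K,R,t=map(np.array,(c['intrinsics'],c['R'],c['t']))
    p=K@(R@np.array(X,float)+t); return p[:2]/p[2]
E
python3 - <<'E'
from h import *
a=grab('side','s0.png');b=grab('top','t0.png')
for n in('side','top'):
    c=ctrl.camera_params(n);R=np.array(c['R']);print(n,-R.T@np.array(c['t']),R[2],c['intrinsics'][0][0])
print(ctrl.state())
E
```

```text
side [-406.11236403 -472.83391541  756.66371886] [ 0.76337747  0.32498324 -0.55824792] 489.886715426743
top [ 440.21726354  -92.84969564 1205.83697061] [ 0.07929153  0.00410437 -0.99684302] 500.26658978535727
{'time_s': 0.1, 'qpos': array([ 1.13329867e+00,  3.08920664e-01,  1.63505102e+00, -1.41255694e-05,
        1.19973279e+00, -6.96950228e-02]), 'joint_vel': array([ 0.00144804, -0.00020386, -0.00250991,  0.0016162 , -0.00043522,
       -0.00141792]), 'tau': array([-3.59398109e-04, -4.16402829e+01, -2.77648097e+01, -7.28565760e-05,
        3.93856681e-03, -7.32244985e-06]), 'position': array([224.44324674, 582.52296515, 238.16414191]), 'tool_rot': array([ 1.82863862e-01,  9.83137677e-01, -1.02378813e-03, -2.58544815e-04]), 'contact_force': array([ 0.16224133,  0.32609699, -0.07618011]), 'moment': array([-0.02867045, -0.00783848, -0.05503167]), 'grip_force': 0.0, 'gripper_width': 85.55121751725876}
```

View pics/s0.png

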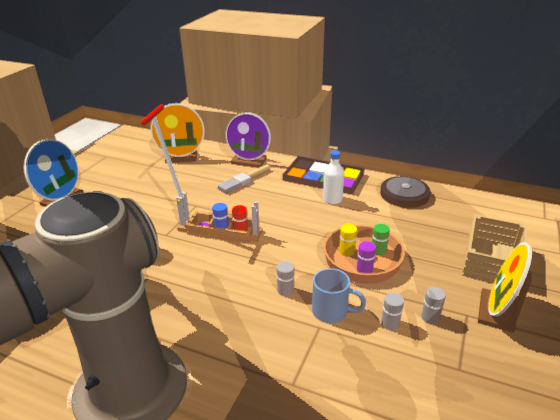

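View pics/t0.png

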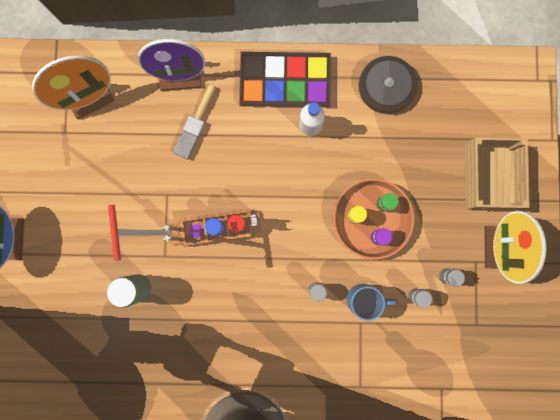

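```bash
python3 - <<'E'
from h import *
a=cv2.imread('pics/t0.png');s=cv2.imread('pics/s0.png')
A=cv2.resize(a[180:310,95:255],None,fx=3.6,fy=3.6,interpolation=2)[:300*2]
B=cv2.resize(a[175:270,330:420],None,fx=2.2,fy=2.2,interpolation=2)
C=cv2.resize(s[90:270,130:280],None,fx=1.5,fy=1.5,interpolation=2)
W=np.zeros((600,800,3),np.uint8);W[:468,:576]=A[:468];W[:B.shape[0],580:580+B.shape[1]]=B;W[230:230+C.shape[0],576:576+C.shape[1]]=C[:,:224]
cv2.imwrite('pics/c0.png',W)
h=cv2.cvtColor(a,cv2.COLOR_BGR2HSV)
def blob(lo,hi,box,z,name):
    x0,x1,y0,y1=box
    m=np.zeros(h.shape[:2],np.uint8);m[y0:y1,x0:x1]=cv2.inRange(h,lo,hi)[y0:y1,x0:x1]
    n,l,st,c=cv2.connectedComponentsWithStats(m);i=1+st[1:,4].argmax();print(name,c[i],st[i],ray('top',*c[i],z)[:2])
d=(330,420,175,270);k=(175,262,205,250)
blob((125,100,60),(160,255,255),d,76,'purple');blob((22,150,150),(33,255,255),d,76,'yellow');blob((45,100,50),(80,255,255),d,76,'green')
blob((105,150,60),(122,255,255),k,78,'blue');blob((0,210,120),(4,255,255),k,78,'red');blob((125,80,40),(160,255,255),k,8,'dot')
blob((0,200,100),(5,255,255),(95,130,195,270),260,'handle')
E
```

```text
purple [383.05907173 236.40506329] [375 228  18  17 237] [ 467.77096376 -310.4747971 ]
yellow [357.80786026 213.79912664] [349 206  18  17 229] [ 517.8712033  -253.30877681]
green [389.16972477 201.33944954] [381 194  17  16 218] [ 547.37222368 -324.19301182]
blue [212.37956204 226.73722628] [206 219  15  15 137] [482.9459375   74.64952497]Traceback (most recent call last):
  File "<stdin>", line 15, in <module>
  File "<stdin>", line 12, in blob
ValueError: attempt to get argmax of an empty sequence
```

View pics/c0.png

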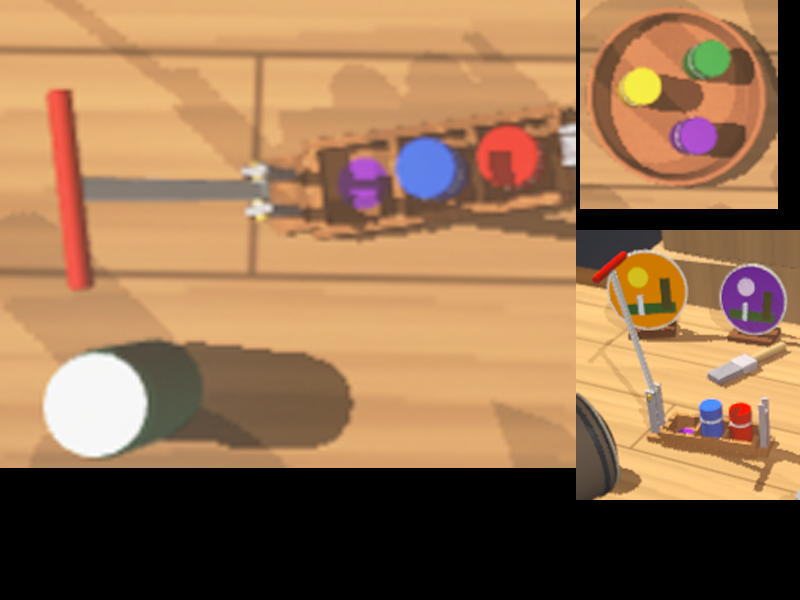

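```bash
python3 - <<'E'
from h import *
a=cv2.imread('pics/t0.png')
h=cv2.cvtColor(a,cv2.COLOR_BGR2HSV)
print(h[232,115],h[224,236],h[230,197],h[225,205])
def blob(lo,hi,box,z,name):
    x0,x1,y0,y1=box
    m=np.zeros(h.shape[:2],np.uint8);m[y0:y1,x0:x1]=cv2.inRange(h,lo,hi)[y0:y1,x0:x1]
    n,l,st,c=cv2.connectedComponentsWithStats(m)
    if n<2: return print(name,'none')
    i=1+st[1:,4].argmax();p=ray('top',*c[i],z)[:2];print(name,c[i],st[i],p);return p
k=(175,262,205,250)
b=blob((105,150,100),(118,255,255),k,78,'blue');r=blob((0,190,150),(5,255,255),k,78,'red');d=blob((128,80,40),(165,255,255),k,8,'dot')
blob((0,190,100),(5,255,255),(95,130,195,270),290,'handle')
for z in(98,): print('catch',ray('top',252,221,z)[:2],'post prongs',ray('top',166,228,98)[:2],ray('top',166.5,238.5,98)[:2])
# handle by rays: top ends & side ends
def R(n,u,v): p=ray(n,u,v,0);q=ray(n,u,v,400);return p,(q-p)/np.linalg.norm(q-p)
for t,s in (((111.5,206.5),(162,106)),((117.5,258.5),(143,122))):
    p,u=R('top',*t);q,w=R('side',*s);x=np.linalg.lstsq(np.c_[u,-w],q-p,rcond=None)[0];print((p+u*x[0]),(q+w*x[1]))
E
```

```text
[  4 180 191] [  4 163 152] [150  99 111] [120  95 212]
blue [212.37956204 226.73722628] [206 219  15  15 137] [482.9459375   74.64952497]
red none
dot [195.37162162 230.43918919] [189 224  13  14 148] [476.04523625 125.52481701]
handle none
catch [496.3960327  -15.81981215] post prongs [477.64598225 174.38573228] [454.45372254 172.44409795]
[507.10905597 221.05857112 314.64656534] [506.52207341 222.01588231 314.93970537]
[414.73961367 206.78831158 313.11551325] [413.18230503 209.21690826 313.97510549]
```

```bash
cat >> h.py <<'E'
from scipy.spatial.transform import Rotation as Ro
def need(p,yaw_deg):
    "shift/turn in command units to TCP p, tool down, closing line at yaw"
    s=ctrl.state();R=Ro.from_quat(s['tool_rot']).as_matrix();y=np.radians(yaw_deg)
    T=np.array([[-np.sin(y)*-1,np.cos(y),0],[-np.cos(y),np.sin(y),0],[0,0,-1]]).T
    ty=np.array([np.cos(y),np.sin(y),0]);tz=np.array([0,0,-1.]);T=np.c_[np.cross(ty,tz),ty,tz]
    print('at',s['position'].round(1),'t',s['time_s'],'F',s['contact_force'].round(1),'w',round(s['gripper_width'],1))
    print('trans',(R.T@(np.array(p)-s['position'])/150).round(3),'dr',(Ro.from_matrix(R.T@T).as_rotvec()/(np.pi/2)).round(3))
E
python3 -m creep '{"translation":[[-0.36,-0.93,0],[-0.36,-0.93,0],[-0.36,-0.93,0],[-0.36,-0.93,0]],"dr":[[0,0,0],[0,0,0],[0,0,0],[0,0,0]],"fingers":[1,1,1,1]}'
python3 -m creep '{"translation":[[-0.36,-0.93,0],[-0.36,-0.93,0],[-0.36,-0.93,0],[-0.36,-0.93,0]],"dr":[[0,0,0],[0,0,0],[0,0,0],[0,0,0]],"fingers":[1,1,1,1]}'
python3 -c "
from h import *
need([468,-311.5,200],-45)"
```

```text
time_s: 0.43
position: [223.8, 429.4, 237.6]
tool_rot: [0.183, 0.983, -0.003, -0.001]
contact_force: [-0.4, -0.1, 0.3]
gripper_width: 85.0
grip_force: 0.0
time_s: 0.77
position: [223.7, 280.2, 238.0]
tool_rot: [0.183, 0.983, -0.002, -0.001]
contact_force: [1.2, -0.4, 1.0]
gripper_width: 84.7
grip_force: 0.0
at [223.7 280.2 238. ] t 0.7667 F [ 1.2 -0.4  1. ] w 84.7
trans [-2.939 -3.094  0.263] dr [-0.002  0.002  1.266]
```

```bash

python3 -m creep '{"translation":[[-0.75,-0.77,0],[-0.75,-0.77,0],[-0.75,-0.77,0],[-0.75,-0.77,0],[-0.75,-0.77,0]],"dr":[[0,0,0],[0,0,0],[0,0,0],[0,0,0],[0,0,0]],"fingers":[1,1,1,1,1]}' >/dev/null
python3 -m creep '{"translation":[[-0.75,-0.77,0],[-0.75,-0.77,0],[-0.75,-0.77,0],[-0.75,-0.77,0],[-0.75,-0.77,0]],"dr":[[0,0,0],[0,0,0],[0,0,0],[0,0,0],[0,0,0]],"fingers":[1,1,1,1,1]}'>/dev/null
python3 -m creep '{"translation":[[-0.75,-0.77,0],[-0.75,-0.77,0],[-0.75,-0.77,0],[-0.75,-0.77,0],[-0.75,-0.77,0]],"dr":[[0,0,0],[0,0,0],[0,0,0],[0,0,0],[0,0,0]],"fingers":[1,1,1,1,1]}'>/dev/null
python3 -m creep '{"translation":[[-0.5,-0.6,0],[-0.5,-0.6,0],[-0.6,-0.7,0],[-0.6,-0.7,0.1],[-0.69,-0.79,0.2],[-0.69,-0.79,0.26],[-0.69,-0.79,0.26],[-0.69,-0.79,0.26],[-0.69,-0.79,0.26],[-0.69,-0.79,0.26]],"dr":[[0,0,0.08],[0,0,0.16],[0,0,0.24],[0,0,0.32],[0,0,0.4],[0,0,0.48],[0,0,0.56],[0,0,0.64],[0,0,0.64],[0,0,0.64]],"fingers":[1,1,1,1,1,1,1,1,1,1]}' >/dev/null
python3 -m creep '{"translation":[[0,0,0],[0,0,0],[0,0,0],[0,0,0],[0,0,0],[0,0,0],[0,0,0],[0,0,0],[0,0,0],[0,0,0]],"dr":[[0,0,0.63],[0,0,0.63],[0,0,0.63],[0,0,0.63],[0,0,0.63],[0,0,0.63],[0,0,0.63],[0,0,0.63],[0,0,0.63],[0,0,0.63]],"fingers":[1,1,1,1,1,1,1,1,1,1]}'
python3 -c "
from h import *
need([468,-311.5,48],-45)
print(ctrl.state()['qpos'])
a=grab('side');b=grab('top')
W=np.hstack([cv2.resize(a[190:290,310:420],(390,354)),cv2.resize(b[170:270,325:435],(390,354))]);cv2.imwrite('pics/c1.png',W[:,:,::-1])"
```

```text
time_s: 3.68
position: [469.7, -307.8, 200.4]
tool_rot: [0.924, 0.382, 0.0, 0.0]
contact_force: [0.6, -0.4, -0.2]
gripper_width: 85.6
grip_force: 0.0
at [ 469.7 -307.8  200.4] t 3.6833 F [ 0.6 -0.4 -0.2] w 85.6
trans [-0.026  0.009  1.016] dr [ 0.    -0.    -0.001]
[-6.57669721e-01  2.27909718e-01  1.81956410e+00  1.20934187e-04
  1.09402719e+00  1.28897436e-01]
```

View pics/c1.png

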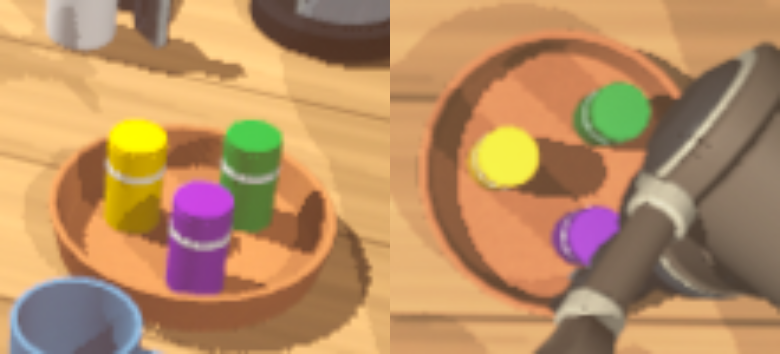

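```bash
python3 -c "
from h import *
print(proj('side',[469,-308,192]),ray('side',367.3,245,76),ray('side',365,269,6),ray('side',365.5,258,41))
im=cv2.imread('pics/s0.png');h=cv2.cvtColor(im,cv2.COLOR_BGR2HSV)[230:290,340:400]
m=cv2.inRange(h,(128,80,40),(165,255,255));x,y,w,hh=cv2.boundingRect(m);print(x+340,y+230,w,hh)
for X in ([468,-311.5],[468,-310.5]):
  r=np.array([[X[0]+19*np.cos(t),X[1]+19*np.sin(t),z] for t in np.linspace(0,6.28,60) for z in (6,76)]);P=np.array([proj('side',q) for q in r]);print(P.min(0),P.max(0)-P.min(0))
"
```

```text
[371.49283149 202.13182089] [ 471.17905544 -308.88794165   76.        ] [ 470.64640432 -309.89543765    6.        ] [ 467.58428177 -308.78237339   41.        ]
357 241 19 32
[357.14095922 240.92935239] [19.51218038 34.38354115]
[356.72352958 240.82921275] [19.4892429  34.37426801]
```

```bash

python3 -m creep '{"translation":[[-0.02,0.005,0.2],[-0.02,0.005,0.4],[-0.02,0.005,0.6],[-0.02,0.005,0.8],[-0.02,0.005,0.95],[-0.02,0.005,1],[-0.02,0.005,1],[-0.02,0.005,1]],"dr":[[0,0,0],[0,0,0],[0,0,0],[0,0,0],[0,0,0],[0,0,0],[0,0,0],[0,0,0]],"fingers":[1,1,1,1,1,1,1,1]}'
python3 -m creep '{"translation":[[0,0,0],[0,0,0],[0,0,0],[0,0,0],[0,0,0],[0,0,0],[0,0,0],[0,0,0],[0,0,0],[0,0,0],[0,0,0],[0,0,0]],"dr":[[0,0,0],[0,0,0],[0,0,0],[0,0,0],[0,0,0],[0,0,0],[0,0,0],[0,0,0],[0,0,0],[0,0,0],[0,0,0],[0,0,0]],"fingers":[0.8,0.7,0.6,0.5,0.4,0.3,0.2,0.1,0,0,0,0]}'
```

```text
time_s: 4.45
position: [468.3, -311.3, 50.7]
tool_rot: [0.925, 0.38, 0.0, 0.0]
contact_force: [0.6, -0.5, 0.8]
gripper_width: 85.6
grip_force: 0.0
time_s: 5.45
position: [468.5, -311.5, 51.7]
tool_rot: [0.925, 0.38, 0.0, 0.001]
contact_force: [-1.5, 0.7, 5.5]
gripper_width: 36.4
grip_force: 59.5
```

```bash

python3 -m creep '{"translation":[[0,0,-0.1],[0,0,-0.25],[0,0,-0.45],[0,0,-0.65],[0,0,-0.8],[0,0,-0.9],[0,0,-0.95],[0,0,-0.95]],"dr":[[0,0,0],[0,0,0],[0,0,0],[0,0,0],[0,0,0],[0,0,0],[0,0,0],[0,0,0]],"fingers":[0,0,0,0,0,0,0,0]}'
python3 -c "
from h import *
need([476,126,190],8.3)"
```

```text
time_s: 6.12
position: [468.9, -311.9, 194.8]
tool_rot: [0.925, 0.38, 0.001, 0.002]
contact_force: [1.1, -0.0, -1.0]
gripper_width: 36.4
grip_force: 60.0
at [ 468.9 -311.9  194.8] t 6.1167 F [ 1.1 -0.  -1. ] w 36.4
trans [ 2.084 -2.044  0.025] dr [ 0.003  0.001 -0.596]
```

```bash

python3 -m creep '{"translation":[[0.1,-0.1,0],[0.25,-0.25,0],[0.4,-0.4,0],[0.55,-0.55,0],[0.7,-0.7,0],[0.85,-0.85,0],[0.95,-0.95,0],[1,-1,0],[1,-1,0]],"dr":[[0,0,0],[0,0,0],[0,0,0],[0,0,0],[0,0,0],[0,0,0],[0,0,0],[0,0,0],[0,0,0]],"fingers":[0,0,0,0,0,0,0,0,0]}' > /dev/null
python3 -m creep '{"translation":[[0.1,-0.1,0],[0.25,-0.25,0],[0.4,-0.4,0],[0.55,-0.5,0],[0.65,-0.6,0],[0.75,-0.7,0],[0.85,-0.8,0],[0.9,-0.85,0],[0.9,-0.85,0],[0.9,-0.85,0],[0.9,-0.85,0],[0.9,-0.85,0]],"dr":[[0,0,-0.05],[0,0,-0.1],[0,0,-0.15],[0,0,-0.2],[0,0,-0.26],[0,0,-0.32],[0,0,-0.38],[0,0,-0.44],[0,0,-0.5],[0,0,-0.56],[0,0,-0.59],[0,0,-0.59]],"fingers":[0,0,0,0,0,0,0,0,0,0,0,0]}'
python3 -c "
from h import *
need([476,126,60],8.3)
a=grab('side');b=grab('top')
W=np.hstack([cv2.resize(a[90:270,110:290],(390,390)),cv2.resize(b[150:300,100:250],(390,390))]);cv2.imwrite('pics/c2.png',W[:,:,::-1])"
```

```text
time_s: 7.87
position: [476.2, 85.4, 192.1]
tool_rot: [0.658, 0.753, -0.001, 0.0]
contact_force: [-0.2, 0.5, -0.4]
gripper_width: 36.5
grip_force: 60.2
at [476.2  85.4 192.1] t 7.8667 F [-0.2  0.5 -0.4] w 36.5
trans [0.269 0.036 0.88 ] dr [-0.001  0.001 -0.006]
```

View pics/c2.png

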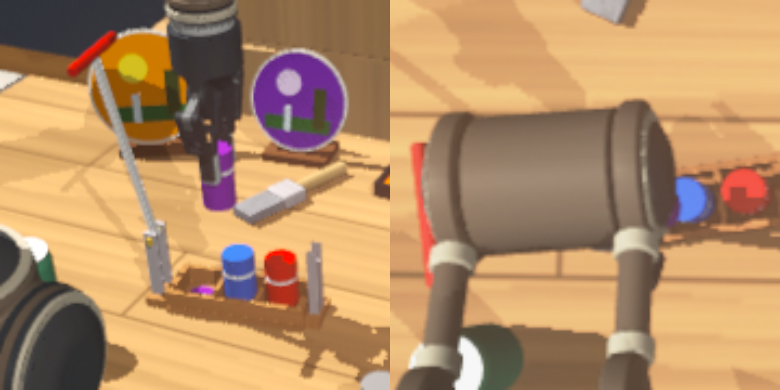

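```bash

python3 -m creep '{"translation":[[0.1,0.01,0],[0.2,0.03,0],[0.27,0.036,0],[0.27,0.036,0],[0.27,0.036,0]],"dr":[[0,0,0],[0,0,0],[0,0,0],[0,0,0],[0,0,0]],"fingers":[0,0,0,0,0]}'
python3 -c "
from h import *
need([476,126,60],8.3)
print(ctrl.state()['qpos'])
a=grab('side');b=grab('top')
W=np.hstack([cv2.resize(a[0:260,100:300],(400,520)),cv2.resize(b[130:320,90:240],(400,507))[:520]  if 0 else np.pad(cv2.resize(b[130:320,90:240],(400,507)),((0,13),(0,0),(0,0)))]);cv2.imwrite('pics/c3.png',W[:,:,::-1])"
```

```text
time_s: 8.38
position: [475.7, 127.4, 192.6]
tool_rot: [0.658, 0.753, -0.0, 0.0]
contact_force: [-0.1, 0.0, -1.5]
gripper_width: 36.9
grip_force: 60.2
at [475.7 127.4 192.6] t 8.3833 F [-0.1  0.  -1.5] w 36.9
trans [-0.009  0.001  0.884] dr [-0.     0.    -0.006]
[ 1.73582100e-01  1.05749464e-01  1.98132372e+00 -8.03414660e-04
  1.05497280e+00  3.83023877e-02]
```

View pics/c3.png

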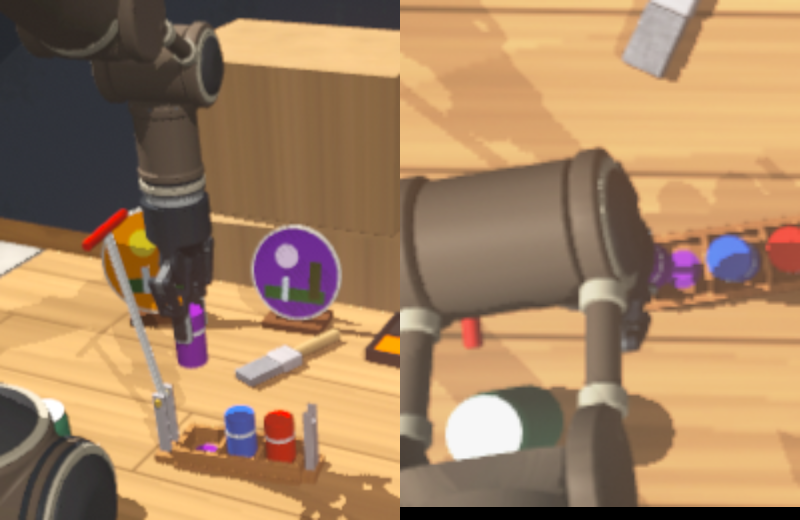

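```bash
python3 -c "
from h import *
def R(n,u,v): p=ray(n,u,v,0);q=ray(n,u,v,400);return p,(q-p)/np.linalg.norm(q-p)
p,u=R('top',90+615*.375-150,130+220*.375);q,w=R('side',100+207/2,32.5)
x=np.linalg.lstsq(np.c_[u,-w],q-p,rcond=None)[0];print(p+u*x[0],q+w*x[1])"
```

```text
[485.95894247  71.16368953 502.10680952] [484.25590501  74.21419158 502.7070728 ]
```

```bash

python3 -m creep '{"translation":[[-0.009,0,0.1],[-0.009,0,0.25],[-0.009,0,0.4],[-0.009,0,0.55],[-0.009,0,0.68],[-0.009,0,0.78],[-0.009,0,0.84],[-0.009,0,0.88],[-0.009,0,0.9],[-0.009,0,0.9]],"dr":[[0,0,0],[0,0,0],[0,0,0],[0,0,0],[0,0,0],[0,0,0],[0,0,0],[0,0,0],[0,0,0],[0,0,0]],"fingers":[0,0,0,0,0,0,0,0,0,0]}'
python3 -c "
from h import *
need([476,126,54],8.3)
a=grab('side');W=cv2.resize(a[185:250,165:275],(770,455),interpolation=2);cv2.imwrite('pics/c4.png',W[:,:,::-1])"
```

```text
time_s: 9.32
position: [476.1, 125.9, 57.7]
tool_rot: [0.658, 0.753, -0.0, -0.0]
contact_force: [-0.3, 0.0, -1.2]
gripper_width: 36.4
grip_force: 60.2
at [476.1 125.9  57.7] t 9.3167 F [-0.3  0.  -1.2] w 36.4
trans [ 0.001 -0.     0.025] dr [-0.     0.    -0.007]
```

View pics/c4.png

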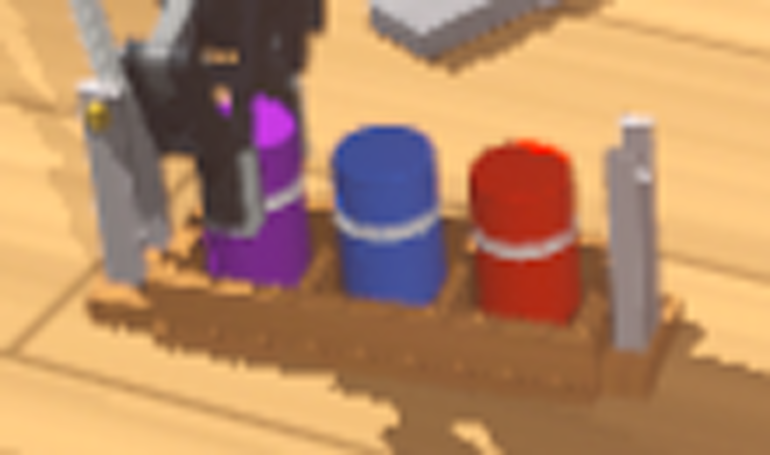

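```bash

python3 -m creep '{"translation":[[0,0,0.008],[0,0,0.014],[0,0,0.02],[0,0,0.024],[0,0,0.024]],"dr":[[0,0,0],[0,0,0],[0,0,0],[0,0,0],[0,0,0]],"fingers":[0,0,0,0,0]}'
```

```text
time_s: 9.78
position: [475.9, 126.2, 54.3]
tool_rot: [0.658, 0.753, 0.0, 0.0]
contact_force: [-0.8, 0.8, -1.4]
gripper_width: 36.6
grip_force: 60.2
```

```bash

python3 -m creep '{"translation":[[0,0,0.005],[0,0,0.01],[0,0,0.01],[0,0,0.01]],"dr":[[0,0,0],[0,0,0],[0,0,0],[0,0,0]],"fingers":[0,0,0,0]}'
```

```text
time_s: 10.12
position: [476.1, 126.2, 53.6]
tool_rot: [0.658, 0.753, -0.0, -0.0]
contact_force: [-2.8, -0.2, 6.5]
gripper_width: 36.7
grip_force: 60.9
```

```bash

python3 -m creep '{"translation":[[0,0,0],[0,0,0],[0,0,0],[0,0,0],[0,0,0],[0,0,0],[0,0,0],[0,0,0]],"dr":[[0,0,0],[0,0,0],[0,0,0],[0,0,0],[0,0,0],[0,0,0],[0,0,0],[0,0,0]],"fingers":[0.5,0.6,0.7,0.8,0.8,0.8,0.8,0.8]}'
python3 -m creep '{"translation":[[0,0,-0.05],[0,0,-0.15],[0,0,-0.3],[0,0,-0.5],[0,0,-0.7],[0,0,-0.9],[0,0,-1],[0,0,-1],[0,0,-1]],"dr":[[0,0,0],[0,0,0],[0,0,0],[0,0,0],[0,0,0],[0,0,0],[0,0,0],[0,0,0],[0,0,0]],"fingers":[0.8,0.8,0.8,0.8,0.8,0.8,0.8,0.8,0.8]}'
python3 -c "
from h import *
a=grab('side','s5.png')
h=cv2.cvtColor(a,cv2.COLOR_RGB2HSV)[190:250,170:240];m=cv2.inRange(h,(128,80,40),(165,255,255));x,y,w,hh=cv2.boundingRect(m);print(x+170,y+190,w,hh)
r=np.array([[476+19*np.cos(t),126+19*np.sin(t),z] for t in np.linspace(0,6.28,60) for z in (8,78)]);P=np.array([proj('side',q) for q in r]);print(P.min(0),P.max(0)-P.min(0))
m=cv2.inRange(cv2.cvtColor(a,cv2.COLOR_RGB2HSV),(0,180,60),(6,255,255))[60:160,120:190];x,y,w,hh=cv2.boundingRect(m);print('handle',x+120,y+60,w,hh)
need([476,126,350],8.3)"
```

```text
time_s: 10.78
position: [475.9, 126.2, 52.6]
tool_rot: [0.658, 0.753, -0.0, -0.0]
contact_force: [0.4, 0.3, 0.7]
gripper_width: 67.9
grip_force: 0.0
time_s: 11.53
position: [476.6, 126.3, 204.0]
tool_rot: [0.658, 0.753, 0.001, 0.001]
contact_force: [-0.3, -0.6, -0.3]
gripper_width: 68.3
grip_force: 0.0
193 201 36 27
[192.93613243 199.84449558] [17.52740072 30.64424947]
handle 141 104 23 21
at [475.4 126.1 202.4] t 11.5833 F [-0.1  0.1 -0.5] w 68.6
trans [-0.001  0.004 -0.984] dr [-0.    -0.    -0.006]
```

```bash

python3 -m creep '{"translation":[[0,0,-0.2],[0,0,-0.4],[0,0,-0.6],[0,0,-0.8],[0,0,-1],[0,0,-1],[0,0,-1]],"dr":[[0,0,0],[0,0,0],[0,0,0],[0,0,0],[0,0,0],[0,0,0],[0,0,0]],"fingers":[0.5,0,0,0,0,0,0]}'
python3 -m creep '{"translation":[[0.2,0.05,0],[0.4,0.1,0],[0.6,0.15,0],[0.8,0.2,0],[0.9,0.2,0],[0.9,0.2,0],[0.9,0.2,0]],"dr":[[0,0,0],[0,0,0],[0,0,0],[0,0,0],[0,0,0],[0,0,0],[0,0,0]],"fingers":[0,0,0,0,0,0,0]}'
python3 -m creep '{"translation":[[0,0,0.15],[0,0,0.3],[0,0,0.45],[0,0,0.52],[0,0,0.52],[0,0,0.52]],"dr":[[0,0,0],[0,0,0],[0,0,0],[0,0,0],[0,0,0],[0,0,0]],"fingers":[0,0,0,0,0,0]}'
python3 -c "
from h import *
b=grab('side');W=cv2.resize(b[0:260,80:300],(660,600));cv2.imwrite('pics/c6.png',W[:,:,::-1])"
```

```text
time_s: 12.17
position: [476.3, 126.2, 352.8]
tool_rot: [0.658, 0.753, 0.0, 0.0]
contact_force: [0.8, -0.1, -0.2]
gripper_width: 0.0
grip_force: 0.0
time_s: 12.75
position: [486.0, 263.8, 349.2]
tool_rot: [0.657, 0.754, -0.003, -0.001]
contact_force: [-0.7, -0.6, -0.6]
gripper_width: -0.2
grip_force: 0.0
time_s: 13.25
position: [487.1, 262.9, 273.8]
tool_rot: [0.658, 0.753, -0.001, -0.0]
contact_force: [0.5, -0.3, 1.0]
gripper_width: 0.2
grip_force: 0.0
```

View pics/c6.png

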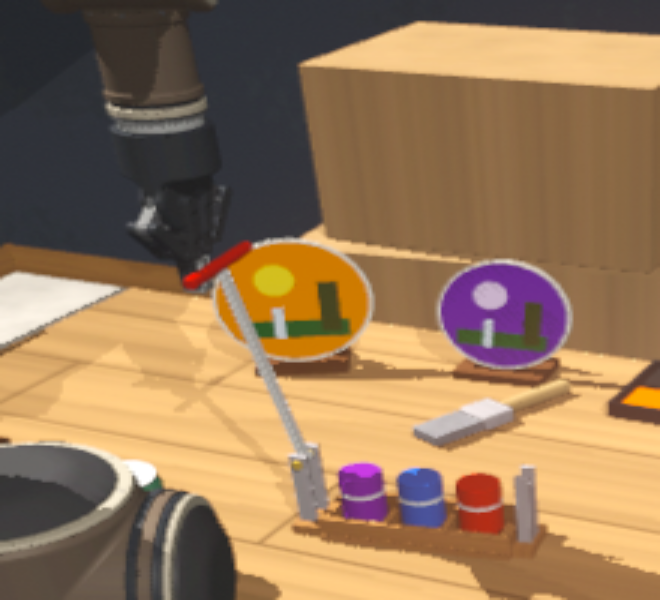

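```bash

python3 -m creep '{"translation":[[-0.08,0,0],[-0.16,0,0],[-0.24,0,0],[-0.32,0,0],[-0.4,0,0],[-0.48,0,0],[-0.56,0,0],[-0.64,0,0],[-0.64,0,0]],"dr":[[0,0,0],[0,0,0],[0,0,0],[0,0,0],[0,0,0],[0,0,0],[0,0,0],[0,0,0],[0,0,0]],"fingers":[0,0,0,0,0,0,0,0,0]}'
python3 -c "
from h import *
b=grab('side','s7.png')
m=cv2.inRange(cv2.cvtColor(b,cv2.COLOR_RGB2HSV),(0,180,60),(6,255,255))[40:200,110:280];n,l,st,c=cv2.connectedComponentsWithStats(m);print(st[1:][st[1:,4]>15]+[110,40,0,0,0])
H=np.array([476,126.])+50*np.array([-.1444,.9895])
for th in range(50,105,10):
  t=np.radians(th);c=H+227*np.cos(t)*np.array([.1444,-.9895]);ex=np.array([.9895,.1444])
  print(th,[proj('side',[*(c+s*ex),88+227*np.sin(t)]).round() for s in(-50,50)])"
```

```text
time_s: 14.05
position: [500.6, 166.3, 274.5]
tool_rot: [0.659, 0.752, -0.001, 0.0]
contact_force: [-0.2, -0.3, -0.6]
gripper_width: -0.1
grip_force: 0.0
[[174 108  20  20 125]]
50 [array([224., 152.]), array([238., 133.])]
60 [array([209., 141.]), array([225., 123.])]
70 [array([193., 132.]), array([210., 115.])]
80 [array([177., 126.]), array([194., 109.])]
90 [array([160., 123.]), array([179., 107.])]
100 [array([144., 123.]), array([164., 106.])]
```

```bash

python3 -m creep '{"translation":[[-0.08,0,0],[-0.16,0,0],[-0.24,0,0],[-0.32,0,0],[-0.4,0,0],[-0.48,0,0],[-0.56,0,0],[-0.58,0,0],[-0.58,0,0]],"dr":[[0,0,0],[0,0,0],[0,0,0],[0,0,0],[0,0,0],[0,0,0],[0,0,0],[0,0,0],[0,0,0]],"fingers":[0,0,0,0,0,0,0,0,0]}'
python3 -m creep '{"translation":[[0.05,0,-0.1],[0.05,0,-0.3],[0.05,0,-0.4],[0.05,0,-0.4]],"dr":[[0,0,0],[0,0,0],[0,0,0],[0,0,0]],"fingers":[0,0,0,0]}'
python3 -c "
from h import *
b=grab('side','s8.png')
m=cv2.inRange(cv2.cvtColor(b,cv2.COLOR_RGB2HSV),(0,180,60),(6,255,255))[40:200,110:280];n,l,st,c=cv2.connectedComponentsWithStats(m);print(st[1:][st[1:,4]>15]+[110,40,0,0,0])
ey=np.array([-.1444,.9895]);ex=np.array([.9895,.1444]);d=ctrl.state()['position'][:2]-[476,126];print('crate x,y',d@ex,d@ey+52)"
```

```text
time_s: 14.85
position: [512.3, 81.3, 274.7]
tool_rot: [0.659, 0.753, -0.0, 0.0]
contact_force: [0.1, -0.2, -0.1]
gripper_width: -0.1
grip_force: 0.0
time_s: 15.18
position: [513.6, 90.6, 339.4]
tool_rot: [0.658, 0.753, 0.003, 0.003]
contact_force: [0.2, -0.1, 0.0]
gripper_width: 0.0
grip_force: 0.0
[[210 122  18  22 122]]
crate x,y 31.011078917366397 11.589110514024782
```

```bash

python3 -m creep '{"translation":[[-0.1,-0.08,0],[-0.22,-0.17,0],[-0.22,-0.17,0],[-0.22,-0.17,0]],"dr":[[0,0,0],[0,0,0],[0,0,0],[0,0,0]],"fingers":[0,0,0,0]}'
python3 -m creep '{"translation":[[0,0,0.15],[0,0,0.25],[-0.07,0,0.33],[-0.15,0,0.39],[-0.21,0,0.45],[-0.27,0,0.51],[-0.33,0,0.58],[-0.39,0,0.64],[-0.44,0,0.72],[-0.49,0,0.8],[-0.54,0,0.9],[-0.58,0,1]],"dr":[[0,0,0],[0,0,0],[0,0,0],[0,0,0],[0,0,0],[0,0,0],[0,0,0],[0,0,0],[0,0,0],[0,0,0],[0,0,0],[0,0,0]],"fingers":[0,0,0,0,0,0,0,0,0,0,0,0]}'
python3 -c "
from h import *
b=grab('side');W=cv2.resize(b[60:260,150:310],(480,600));cv2.imwrite('pics/c9.png',W[:,:,::-1])
ey=np.array([-.1444,.9895]);ex=np.array([.9895,.1444]);d=ctrl.state()['position'][:2]-[476,126];print('crate x,y',d@ex,d@ey+52)"
```

```text
time_s: 15.57
position: [489.3, 53.7, 333.3]
tool_rot: [0.658, 0.753, -0.001, -0.001]
contact_force: [-0.3, 0.5, -0.1]
gripper_width: 0.3
grip_force: 0.0
time_s: 16.57
position: [501.6, -32.7, 182.9]
tool_rot: [0.658, 0.753, -0.0, -0.001]
contact_force: [0.6, -0.6, 0.1]
gripper_width: 0.0
grip_force: 0.2
crate x,y 0.028693820759297495 -108.78369817683992
```

View pics/c9.png

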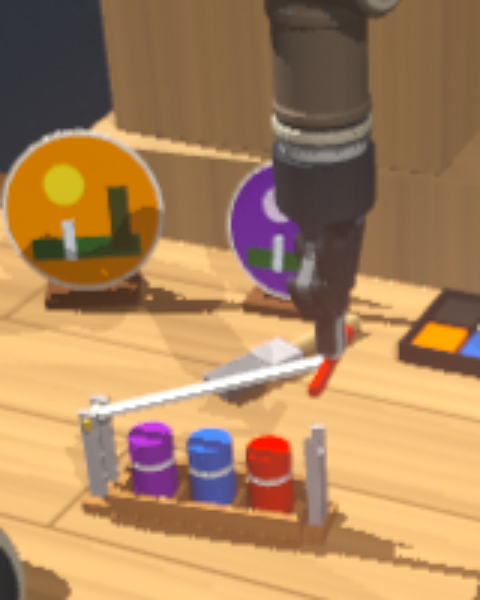

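```bash

python3 -m creep '{"translation":[[-0.04,0,0.09],[-0.07,0,0.18],[-0.09,0,0.27],[-0.11,0,0.35],[-0.12,0,0.42],[-0.12,0,0.48],[-0.12,0,0.52],[-0.12,0,0.53],[-0.12,0,0.53]],"dr":[[0,0,0],[0,0,0],[0,0,0],[0,0,0],[0,0,0],[0,0,0],[0,0,0],[0,0,0],[0,0,0]],"fingers":[0,0,0,0,0,0,0,0,0]}'
python3 -m creep '{"translation":[[0,0,0.01],[0,0,0.02],[0,0,0.02],[0,0,0.02]],"dr":[[0,0,0],[0,0,0],[0,0,0],[0,0,0]],"fingers":[0,0,0,0]}'
```

```text
time_s: 17.37
position: [504.0, -49.9, 104.7]
tool_rot: [0.658, 0.753, -0.0, -0.0]
contact_force: [0.7, 0.2, 0.7]
gripper_width: 0.1
grip_force: 0.0
time_s: 17.7
position: [504.6, -50.1, 102.6]
tool_rot: [0.658, 0.753, 0.0, 0.0]
contact_force: [0.4, 0.1, 0.7]
gripper_width: -0.1
grip_force: 0.0
```

```bash

python3 -m creep '{"translation":[[0,0,0.01],[0,0,0.015],[0,0,0.015],[0,0,0.015]],"dr":[[0,0,0],[0,0,0],[0,0,0],[0,0,0]],"fingers":[0,0,0,0]}'
python3 -m creep '{"translation":[[0,0,0.01],[0,0,0.015],[0,0,0.015],[0,0,0.015]],"dr":[[0,0,0],[0,0,0],[0,0,0],[0,0,0]],"fingers":[0,0,0,0]}'
```

```text
time_s: 18.03
position: [505.0, -50.2, 101.6]
tool_rot: [0.658, 0.753, 0.0, 0.0]
contact_force: [-3.0, 0.7, 8.9]
gripper_width: -0.0
grip_force: 4.6
time_s: 18.37
position: [505.1, -50.2, 101.2]
tool_rot: [0.658, 0.753, 0.0, 0.0]
contact_force: [-6.5, 2.3, 20.7]
gripper_width: 0.3
grip_force: 10.3
```

```bash

python3 -m creep '{"translation":[[0,0,-0.05],[0,0,-0.2],[0,0,-0.4],[0,0,-0.6],[0,0,-0.8],[0,0,-1],[0,0,-1],[0,0,-1]],"dr":[[0,0,0],[0,0,0],[0,0,0],[0,0,0],[0,0,0],[0,0,0],[0,0,0],[0,0,0]],"fingers":[0,0,0,0,0,0,0,0]}'
python3 -c "
from h import *
b=grab('side');W=cv2.resize(b[90:300,150:430],(800,600));cv2.imwrite('pics/c10.png',W[:,:,::-1])"
```

```text
time_s: 19.03
position: [506.1, -50.4, 250.3]
tool_rot: [0.658, 0.753, 0.001, 0.003]
contact_force: [0.4, 0.0, -0.2]
gripper_width: 0.2
grip_force: 0.0
```

View pics/c10.png

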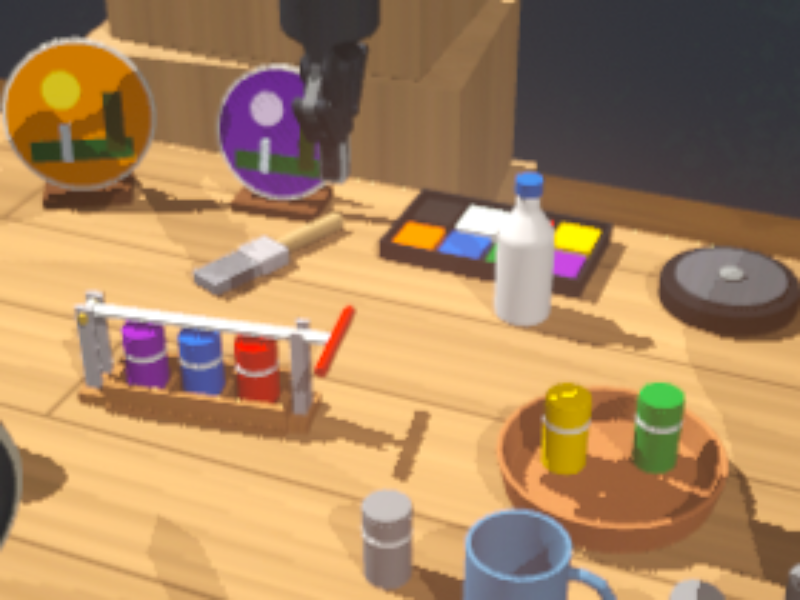

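The picture shows the bar level and down between the catch prongs at crop (302,335). All three jars stand in the crate, yellow and green are still in the dish, and the can, bottle, mug and brush look undisturbed.

```bash
python3 -c "
from workcell import ctrl
print(ctrl.hand_in())"
```

```text
the job is handed in; nothing more can be done
None
```

The purple jar stands upright in its crate slot, the retaining bar is pressed down to its stop in the catch and released, and the job was handed in at about 19 s of the 64 s allowed; the can was outside the last picture, so I did not check it at the end.

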